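# Sieve the little papas criollas into the tub

### The job

Lift the loaded sieve off the bamboo trivet by its handle, keep it level, and hang it by its wings on the rim of the collapsible tub; feel for the rim, because it must take the load gently and not be pushed down. With the wings resting on the rim all the while, shake the sieve side to side along the tub until all four little potatoes have dropped through the slots into the tub and only the two big ones stay, touching no potato with the robot. Then set the sieve with the big potatoes back on the trivet, upright and lined up with it, let go, and leave the other kitchen things where they are.

Things in the scene. Friction and masses are not known exactly. Their poses are not given: they have to be found in the camera images.
- sieve_handle (a point): Middle of the grip of the steel sieve's rigid arched handle: black block 70 mm long (x), 14 mm wide (y: pinch across it), 24 mm high. x across the sieve along the handle bar, y along the sieve (the way to shake), z up. The sieve's underside lies 135 mm below this point; it weighs about 0.6 kg loaded. Below the grip all is open down to the big potatoes' tops, 75 mm or more below this point.
- sieve_wing (a point): Middle of the underside of the sieve's wing on its +x side: 81 mm in x and 77 mm below sieve_handle, same axes. Such a flat wing (x from 70 to 92 mm, 120 mm long in y) sticks out from each long side; by these two the sieve hangs on the tub's rim. The sieve's box is 140 mm in x, 208 mm in y, 63 mm high, its underside 58 mm below the wings.
- sieve_floor (a point): Middle of the sieve's floor, 127 mm below sieve_handle, same axes. Floor: in the middle a solid trough (50 mm in y, 3.5 mm deep) that holds the little potatoes at first; on either side two slots 31 mm wide along x, with a 6 mm bar between. Little potatoes roll into the slots when shaken sharply along y (over 2 m/s2: strokes of 50 to 60 mm in 0.3 s), not when carried level and smoothly.
- tub: Collapsible tub, fixed; origin on the work surface under its middle, y along its length, z up. Teal lower shell 170 by 314 mm, 76 mm high. In it telescopes an ivory frame topped by a flat grey silicone-faced rim, 20 mm wide (x from 75 to 95 mm either side). How far the frame is pulled out differs and is not measured: the rim's top is 104 to 124 mm above the work surface.
- tub_floor (a point): Middle of the tub's inner floor, 6 mm above the work surface, axes as the tub's. The rim gives 1 mm per 6 N; friction holds the frame under the loaded sieve, but about 20 N pushes it down, which must not happen: let the sieve bear on the tub with 2 to 16 N, knocks included. Inside it is 150 mm in x, 294 mm in y: the hung sieve has 5 mm play in x and 43 mm in y either way before it knocks.
- trivet: Bamboo trivet, fixed, 180 mm in x, 196 mm in y, its top 12 mm above the work surface; origin on the work surface under its middle, axes as the sieve's when this stands on it squarely. The sieve stands on it at the start and at the end.
- papa_s0: Little papa criolla (yellow potato), lumpy ball about 28 mm across, 11 g; origin at its middle. It must end in the tub.
- papa_s1: Little papa criolla (yellow potato), lumpy ball about 28 mm across, 11 g; origin at its middle. It must end in the tub.
- papa_s2: Little papa criolla (yellow potato), lumpy ball about 28 mm across, 11 g; origin at its middle. It must end in the tub.
- papa_s3: Little papa criolla (yellow potato), lumpy ball about 28 mm across, 11 g; origin at its middle. It must end in the tub.
- papa_l0: Big papa criolla, lumpy ball about 49 mm across, 58 g; origin at its middle. It sits in a slot of the sieve and cannot pass it; it must stay in the sieve.
- papa_l1: Big papa criolla, lumpy ball about 49 mm across, 58 g; origin at its middle. It sits in a slot of the sieve and cannot pass it; it must stay in the sieve.
- ramekin: White ceramic ramekin, 86 mm across, 48 mm high, bystander; origin under its middle.
- grinder: Steel pepper grinder, 54 mm across, 158 mm high, bystander; origin under its middle.
- scraper: Yellow plastic scraper lying flat, 75 mm by 200 mm, 12 mm thick, bystander; origin under its middle.

How it is judged:
On the way, in this order (a step that is already met when the one before it is completed fails the run):
1. the sieve hangs by its wings on the tub's rim, level, with all six potatoes still in it (contact force between sieve and tub above 2 N and angle between sieve_handle's own z axis and vertical below 0.06 rad and z of sieve_floor in the frame of tub between 0.04 and 0.078 m and x of sieve_floor in the frame of tub between -0.012 and 0.012 m and y of sieve_floor in the frame of tub between -0.05 and 0.05 m and x of papa_s0 in the frame of sieve_floor between -0.07 and 0.07 m and y of papa_s0 in the frame of sieve_floor between -0.105 and 0.105 m and z of papa_s0 in the frame of sieve_floor between -0.001 and 0.06 m and x of papa_s1 in the frame of sieve_floor between -0.07 and 0.07 m and y of papa_s1 in the frame of sieve_floor between -0.105 and 0.105 m and z of papa_s1 in the frame of sieve_floor between -0.001 and 0.06 m and x of papa_s2 in the frame of sieve_floor between -0.07 and 0.07 m and y of papa_s2 in the frame of sieve_floor between -0.105 and 0.105 m and z of papa_s2 in the frame of sieve_floor between -0.001 and 0.06 m and x of papa_s3 in the frame of sieve_floor between -0.07 and 0.07 m and y of papa_s3 in the frame of sieve_floor between -0.105 and 0.105 m and z of papa_s3 in the frame of sieve_floor between -0.001 and 0.06 m and x of papa_l0 in the frame of sieve_floor between -0.07 and 0.07 m and y of papa_l0 in the frame of sieve_floor between -0.105 and 0.105 m and z of papa_l0 in the frame of sieve_floor between -0.001 and 0.06 m and x of papa_l1 in the frame of sieve_floor between -0.07 and 0.07 m and y of papa_l1 in the frame of sieve_floor between -0.105 and 0.105 m and z of papa_l1 in the frame of sieve_floor between -0.001 and 0.06 m), for 0.2 s.
2. all four little potatoes are down in the tub and the two big ones still in the sieve, while the sieve rests on the rim (contact force between sieve and tub above 2 N and angle between sieve_handle's own z axis and vertical below 0.06 rad and z of sieve_floor in the frame of tub between 0.04 and 0.078 m and x of papa_s0 in the frame of tub between -0.085 and 0.085 m and y of papa_s0 in the frame of tub between -0.157 and 0.157 m and z of papa_s0 in the frame of tub between 0 and 0.045 m and x of papa_s1 in the frame of tub between -0.085 and 0.085 m and y of papa_s1 in the frame of tub between -0.157 and 0.157 m and z of papa_s1 in the frame of tub between 0 and 0.045 m and x of papa_s2 in the frame of tub between -0.085 and 0.085 m and y of papa_s2 in the frame of tub between -0.157 and 0.157 m and z of papa_s2 in the frame of tub between 0 and 0.045 m and x of papa_s3 in the frame of tub between -0.085 and 0.085 m and y of papa_s3 in the frame of tub between -0.157 and 0.157 m and z of papa_s3 in the frame of tub between 0 and 0.045 m and x of papa_l0 in the frame of sieve_floor between -0.07 and 0.07 m and y of papa_l0 in the frame of sieve_floor between -0.105 and 0.105 m and z of papa_l0 in the frame of sieve_floor between -0.001 and 0.06 m and x of papa_l1 in the frame of sieve_floor between -0.07 and 0.07 m and y of papa_l1 in the frame of sieve_floor between -0.105 and 0.105 m and z of papa_l1 in the frame of sieve_floor between -0.001 and 0.06 m), for 0.2 s.
At the end, for the whole second after the job is handed in: All four little potatoes lie in the tub, both big ones in the sieve; the sieve stands upright (within 3 degrees) on the trivet, its middle within 30 mm of the trivet's and lined up within 11 degrees, released; everything at rest (x of papa_s0 in the frame of tub between -0.085 and 0.085 m and y of papa_s0 in the frame of tub between -0.157 and 0.157 m and z of papa_s0 in the frame of tub between 0 and 0.045 m and x of papa_s1 in the frame of tub between -0.085 and 0.085 m and y of papa_s1 in the frame of tub between -0.157 and 0.157 m and z of papa_s1 in the frame of tub between 0 and 0.045 m and x of papa_s2 in the frame of tub between -0.085 and 0.085 m and y of papa_s2 in the frame of tub between -0.157 and 0.157 m and z of papa_s2 in the frame of tub between 0 and 0.045 m and x of papa_s3 in the frame of tub between -0.085 and 0.085 m and y of papa_s3 in the frame of tub between -0.157 and 0.157 m and z of papa_s3 in the frame of tub between 0 and 0.045 m and x of papa_l0 in the frame of sieve_floor between -0.07 and 0.07 m and y of papa_l0 in the frame of sieve_floor between -0.105 and 0.105 m and z of papa_l0 in the frame of sieve_floor between -0.001 and 0.06 m and x of papa_l1 in the frame of sieve_floor between -0.07 and 0.07 m and y of papa_l1 in the frame of sieve_floor between -0.105 and 0.105 m and z of papa_l1 in the frame of sieve_floor between -0.001 and 0.06 m and horizontal distance between sieve_floor and trivet below 0.03 m and angle between the y axis of sieve_floor and the y axis of trivet, either way round below 0.2 rad and height (world z) of sieve_floor between 0.014 and 0.026 m and angle between sieve_floor's own z axis and vertical below 0.05 rad and linear speed of sieve below 0.02 m/s and linear speed of each of papa_s0, papa_s1, papa_s2, papa_s3, papa_l0, papa_l1 below 0.05 m/s); the robot touches nothing.
It fails at once if the sieve bears or knocks on the tub with more than 16 N (contact force between sieve and tub above 16 N).
It fails at once if the sieve is lifted off the rim while some little potatoes have dropped through and others have not (z of any of papa_s0, papa_s1, papa_s2, papa_s3 in the frame of sieve_floor below -0.012 m and not (z of each of papa_s0, papa_s1, papa_s2, papa_s3 in the frame of sieve_floor below -0.012 m) and z of sieve_floor in the frame of tub above 0.08 m).
It fails at once if the robot touches a potato (contact force between any of the fingers, the arm and papa_s0 above 0.5 N or contact force between any of the fingers, the arm and papa_s1 above 0.5 N or contact force between any of the fingers, the arm and papa_s2 above 0.5 N or contact force between any of the fingers, the arm and papa_s3 above 0.5 N or contact force between any of the fingers, the arm and papa_l0 above 0.5 N or contact force between any of the fingers, the arm and papa_l1 above 0.5 N).
It fails at once if another kitchen thing is pushed more than 30 mm away or tipped over (distance of any of ramekin, grinder, scraper from where it was at the start of the episode above 0.03 m or angle between any of ramekin, grinder, scraper's own z axis and vertical above 0.5 rad).
It also fails if it takes over 72 s, if anything falls off the work surface, if the arm or the gripper's body presses on something with over 40 N, if the wrist force passes 120 N, or if a joint passes its speed limit or range.

### The arm

A 7-joint arm with a two-finger parallel gripper is mounted at the origin on the work surface. World frame = base frame: x ahead of the robot, y to its left, z up, the work surface at z = 0. Lengths are in m, angles in rad, forces in N, time in s.
With the tool pointing down it reaches from about 0.4 to 0.925 m from the base axis. Payload 4.1 kg.
Tool frame: the origin (TCP) lies midway between the tips of the shut fingers; the grasp point (between the pads) lies 19 mm behind it (ctrl.tcp_to_grasp is the distance from the TCP to the grasp point, in m); z points along the fingers, y is the direction in which the jaws open and shut (so a half turn about z gives the same grasp; the last joint's range is limited). The gripper opens to 85 mm and grips with 20 to 120 N. Pads are 22 mm wide; open, the fingers measure 114 mm over their backs; the gripper's body (76 mm by 85 mm) begins 54 mm behind the grasp point. The pads swing forward as they close: fully open they stand 13 mm farther back than shut.
Start: joints at [1.248, 0.398, 0.045, 1.537, -0.019, 1.207, -0.051], TCP at [0.144, -0.634, 0.231] pointing down, gripper open.
Joint ranges: [-2.82, 2.82], [-0.49, 2.23], [-1.37, 1.46], [0, 2.46], [-1.36, 4.5], [0.23, 2], [-2.94, 2.94]. Speed limits (rad/s): [2.57, 2.57, 3.14, 3.14, 3.14, 3.14, 3.14].

### API

Orientations are given as [roll, pitch, yaw] about the fixed x, y, z axes, in that order (R = Rz(yaw) Ry(pitch) Rx(roll)).
In Python, from cell import ctrl, claw, snapshot, order, trace, landmark_of gives the robot as it stands. The module is installed in compiled form; this text tells all that it offers. Calls block until the motion is done:
- ctrl.movep(position, orientation): joint-space move of the TCP to a pose.
- ctrl.move_l(position, attitude=None, vel=0.15, force_limit=None): straight line of the TCP; attitude=None keeps the orientation; vel is the mean speed in m/s. With force_limit (N) it stops when the force on the tool has changed by that much, and returns True; else False.
- ctrl.goto_joints(angles): joint-space move.
- claw.release() and claw.close_gripper(strength=None): open the fingers fully, or close them until they stop; strength is the grip in N (None keeps the last).
- ctrl.pause(seconds).
- ctrl.inverse_kinematics(position, orientation): joint angles nearest the present ones, or None.
- snapshot(name): name is "scene" or "top"; returns a dict with "img" (400x640x3 uint8, red, green, blue), "vfov" (degrees; the focal length in pixels is half the picture's height over the tangent of half this angle, whatever the lens; pixels are square), "cx", "cy" (the principal point, pixels), "R" (3x3) and "t" (3): a world point X has camera coordinates R X + t. Camera axes: x right, y down, z forward; pixel columns grow to the right and rows downward; lengths in m; the calibration is good to about 2 mm. A picture is of the moment at which its call begins. There is no depth.
A pose or a line that the arm cannot do raises ctrl.Unreachable and nothing moves.
- order.hand_in(): hands the job in, once; it reports no verdict.
Trained networks look in a picture, given as the dict that the camera call returned (one of the last four; its "shot" number tells which), for a name from the list of things; names that differ only in an ending like _2 or _b are one class to them, and where a whole thing is asked for, a point or a joint stands for the part that bears it (a point fixed in the world has none). Each returns a list of dicts, best first, with "p" (0 to 1); they miss things now and then, are a little off and sometimes report something else, mostly with a low value. They report only what shows in the picture. A call takes as long as a camera call.
- trace(picture, label): "mask" (400x640 bool, what is visible of it).
- landmark_of(picture, label): "centre" ([x, y, z] in m, in world coordinates, good to about 4 mm: a listed point, or the origin of a listed thing).
Readings, each from a call of its own:
- ctrl.get_t(): time.
- ctrl.get_qpos(): joint angles.
- ctrl.get_joint_velocities(): joint speeds.
- ctrl.get_effort(): joint torques, N m.
- ctrl.get_position(): TCP position.
- ctrl.get_orientation(): TCP orientation.
- ctrl.get_wrist_force(): force on the tool from outside, world axes, zero at the start.
- ctrl.get_moment(): the same for the moment, N m.
- ctrl.get_finger_gap(): opening from 0.0 (shut) to 1.0 (fully open).
Only numpy, scipy, OpenCV 4.12 (cv2) and the standard library are available. Lean on these libraries where they do the work, as an engineer would, in place of code of your own. Each camera call takes 0.05 s, during which the arm holds its last target.

## Working session

There is one attempt and no reset: what is moved stays moved. The work goes in short steps, each a Python script; the robot and the scene stay as the last script left them, time stands still between calls to the robot, and variables do not carry over. Pictures are saved under pics/ and viewed, and the job is handed in when it is done.

```bash
ls; mkdir -p pics; python3 - <<'E'
from cell import ctrl, claw, snapshot, order, trace, landmark_of
import cv2
for n in("scene","top"):
    s=snapshot(n); cv2.imwrite(f"pics/{n}0.png",s["img"][:,:,::-1])
    print(n,s["vfov"],s["cx"],s["cy"],s["R"],s["t"])
    for l in ["sieve_handle","sieve_wing","sieve_floor","tub","tub_floor","trivet","papa_s0","papa_l0","ramekin","grinder","scraper"]:
        r=landmark_of(s,l); print(l,[(round(d["p"],2),[round(float(v),3) for v in d["centre"]]) for d in r[:6]])
print(ctrl.get_t(),ctrl.get_position(),ctrl.get_orientation(),ctrl.get_wrist_force(),ctrl.tcp_to_grasp)
E
```

```text
pics
scene 51.395154541277584 322.32796349214044 199.4013469776074 [[ 0.69203475  0.72150472 -0.02277819]
 [ 0.40728465 -0.41631256 -0.81289795]
 [-0.59599255  0.55327642 -0.58196055]] [-0.41349369 -0.16799711  1.18800395]
sieve_handle [(0.79, [0.535, 0.202, 0.144])]
sieve_wing [(0.98, [0.616, 0.209, 0.066])]
sieve_floor [(0.87, [0.531, 0.206, 0.018]), (0.73, [0.757, 0.252, -0.0])]
tub [(0.97, [0.505, -0.202, 0.001])]
tub_floor [(0.7, [0.537, 0.204, 0.143]), (0.56, [0.508, -0.201, 0.002])]
trivet [(0.97, [0.541, 0.201, -0.0])]
papa_s0 [(0.57, [0.552, 0.2, 0.033]), (0.5, [0.483, 0.207, 0.029]), (0.41, [0.52, 0.205, 0.031])]
papa_l0 [(0.63, [0.497, 0.245, 0.037])]
ramekin [(0.55, [0.751, -0.199, -0.002])]
grinder []
scraper [(0.74, [0.77, -0.001, -0.001]), (0.61, [0.497, 0.25, 0.04])]
top 53.90385396610451 312.0440497694882 199.3434549352413 [[ 1.14368182e-02 -9.99934489e-01  4.65055712e-04]
 [-9.87170677e-01 -1.13649025e-02 -1.59263599e-01]
 [ 1.59258451e-01  1.36237947e-03 -9.87235985e-01]] [-0.00848189  0.62168882  0.75640162]
sieve_handle [(0.76, [0.533, 0.206, 0.15])]
sieve_wing [(0.57, [0.612, 0.209, 0.066])]
sieve_floor [(0.8, [0.532, 0.205, 0.019])]
tub [(0.66, [0.508, -0.204, 0.001]), (0.39, [0.506, -0.202, 0.008])]
tub_floor [(0.74, [0.506, -0.199, 0.006])]
trivet [(0.8, [0.541, 0.201, 0.0]), (0.74, [0.507, -0.199, 0.01])]
papa_s0 [(0.71, [0.52, 0.205, 0.031]), (0.69, [0.484, 0.204, 0.034]), (0.68, [0.545, 0.205, 0.03]), (0.51, [0.581, 0.204, 0.03])]
papa_l0 [(0.73, [0.57, 0.164, 0.041]), (0.68, [0.504, 0.241, 0.04])]
ramekin [(0.98, [0.749, -0.196, 0.002])]
grinder [(0.63, [0.754, 0.259, 0.001]), (0.3, [0.75, -0.196, 0.001])]
scraper [(0.85, [0.768, -0.002, 0.001]), (0.55, [0.535, 0.205, 0.018])]
1.2 [ 0.14430963 -0.63382647  0.23136867] [3.14142343e+00 3.31594482e-05 2.23909922e-01] [-0.06406676 -1.04178574  1.11312435] 0.0187
```

View pics/scene0.png

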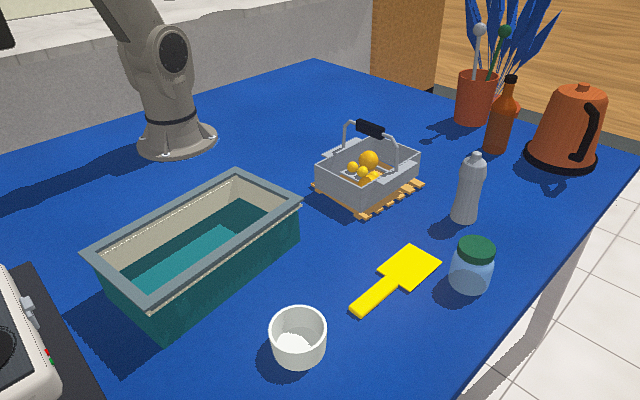

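View pics/top0.png

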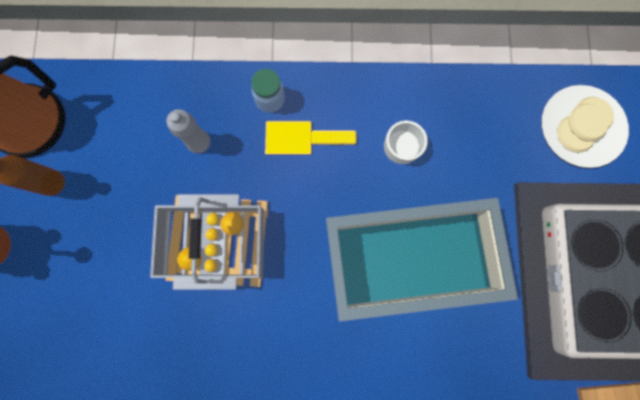

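```bash
python3 - <<'E'
from cell import ctrl, snapshot, trace
import cv2, numpy as np, pickle
out={}
for n in("scene","top"):
    s=snapshot(n); im=s["img"][:,:,::-1].copy(); d=dict(s)
    for l,c in [("sieve_handle",(0,0,255)),("tub",(0,255,0)),("trivet",(255,0,255))]:
        r=trace(s,l); print(n,l,[(round(q["p"],2),int(q["mask"].sum())) for q in r])
        if r:
            d[l]=r[0]["mask"]; cs,_=cv2.findContours(r[0]["mask"].astype(np.uint8),cv2.RETR_LIST,cv2.CHAIN_APPROX_NONE)
            cv2.drawContours(im,cs,-1,c,1)
    out[n]=d
    cv2.imwrite(f"pics/{n}_m.png",im)
    a=(60,300,130,240)if n=="scene" else (140,530,180,330)
    x0,x1,y0,y1=(300,440,100,230) if n=="scene" else (140,280,180,300)
    cv2.imwrite(f"pics/{n}_sv.png",cv2.resize(s["img"][y0:y1,x0:x1,::-1],None,fx=4.5,fy=4.5,interpolation=cv2.INTER_CUBIC))
pickle.dump(out,open("shots.pkl","wb"))
E
```

```text
scene sieve_handle [(0.64, 5099)]
scene tub [(0.84, 21900)]
scene trivet [(0.93, 795)]
top sieve_handle [(0.67, 129), (0.66, 5468), (0.46, 1401)]
top tub [(0.97, 18328)]
top trivet [(0.75, 2203)]
```

View pics/scene_m.png

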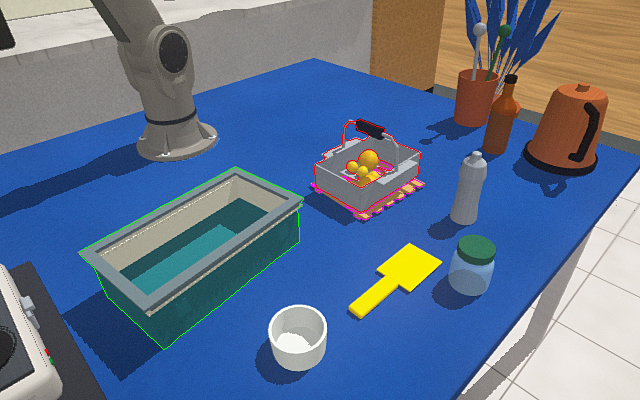

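View pics/top_m.png

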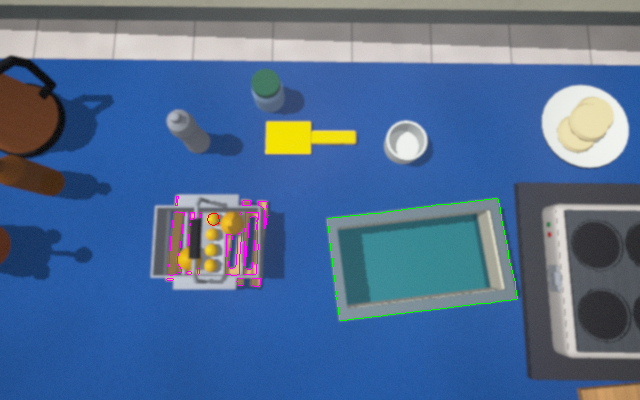

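View pics/top_sv.png

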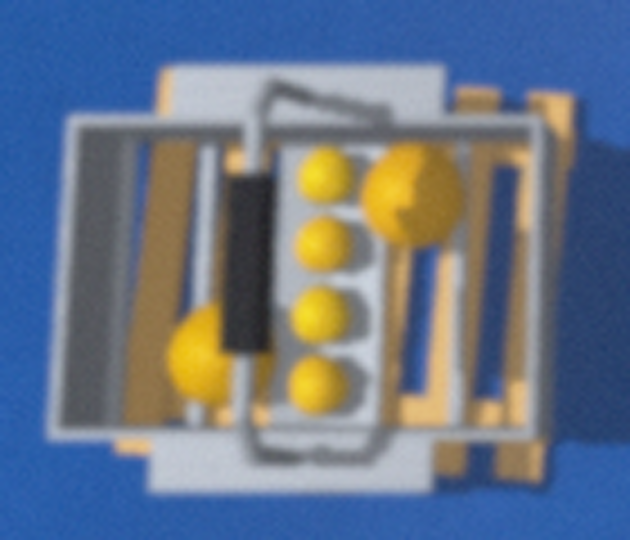

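View pics/scene_sv.png

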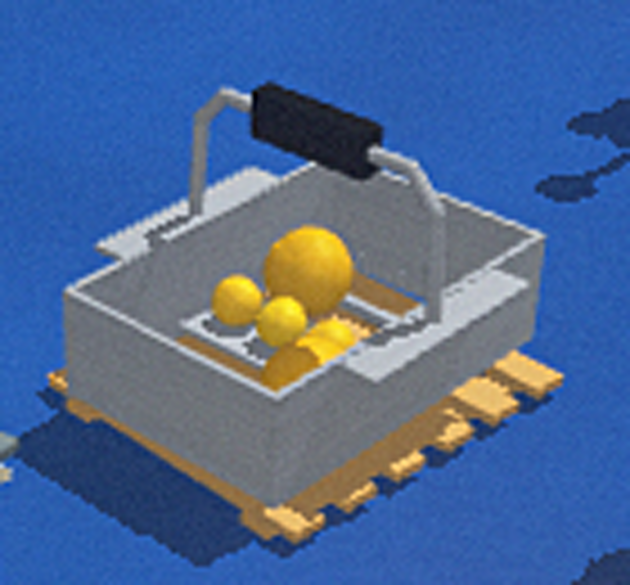

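```bash
cat > fit.py <<'E'
import pickle,numpy as np,cv2
from scipy.optimize import least_squares
S=pickle.load(open("shots.pkl","rb"))
def proj(n,X):
    s=S[n]; f=200/np.tan(np.radians(s["vfov"]/2)); c=np.asarray(X)@np.array(s["R"]).T+np.array(s["t"])
    return np.c_[f*c[:,0]/c[:,2]+s["cx"],f*c[:,1]/c[:,2]+s["cy"]]
def world(p,L):
    x,y,z,a=p; c,s=np.cos(a),np.sin(a); L=np.asarray(L,float)
    return np.c_[x+c*L[:,0]-s*L[:,1],y+s*L[:,0]+c*L[:,1],z+L[:,2]]
def fit(obs,p0,fixz=None):
    def P(q): return (q[0],q[1],fixz,q[2]) if fixz is not None else q
    def res(q): return np.concatenate([(proj(n,world(P(q),[o[0] for o in ob]))-np.array([o[1] for o in ob])).ravel() for n,ob in obs.items()])
    r=least_squares(res,p0,loss="soft_l1"); print(np.round(r.x,4),"rms px",np.sqrt(np.mean(r.fun**2)*1).round(2)); 
    print(np.round(res(r.x).reshape(-1,2),1).tolist()); return r.x
E
python3 - <<'E'
from fit import *
zt=lambda u,v:(140+u/4.5-.4,180+v/4.5-.4); zs=lambda u,v:(300+u/4.5-.4,100+v/4.5-.4)
mm=lambda x,y,z:(x/1e3,y/1e3,z/1e3)
sv={"top":[(mm(92,60,-75),zt(162,67)),(mm(92,-60,-75),zt(443,66)),(mm(-92,60,-75),zt(150,491)),(mm(-92,-60,-75),zt(432,490)),
 (mm(70,104,-72),zt(68,116)),(mm(70,-104,-72),zt(543,116)),(mm(-70,104,-72),zt(48,438)),(mm(-70,-104,-72),zt(548,437)),
 (mm(35,0,12),zt(248,175)),(mm(-35,0,12),zt(245,353))],
"scene":[(mm(70,-104,-72),zs(282,396)),(mm(-70,-104,-72),zs(65,292)),(mm(70,104,-72),zs(545,237)),(mm(92,-60,-75),zs(375,380)),(mm(92,60,-75),zs(528,285)),(mm(35,-7,-12),zs(362,178)),(mm(-35,-7,12),zs(252,92))]}
fit(sv,[.534,.204,.147,0]); fit(sv,[.534,.204,0],.147)
for n in sv: fit({n:sv[n]},[.534,.204,0],.147)
print("trivet")
fit({"top":[(mm(90,-98,12),zt(577,92)),(mm(-90,-98,12),zt(547,483))],"scene":[(mm(90,-98,12),zs(270,535)),(mm(90,98,12),zs(562,375)),(mm(-90,-98,12),zs(50,378))]},[.541,.201,0],0)
print("tub")
T={}
for n in("top","scene"):
    c,_=cv2.findContours(S[n]["tub"].astype(np.uint8),cv2.RETR_EXTERNAL,cv2.CHAIN_APPROX_NONE); c=max(c,key=cv2.contourArea)
    print(n,cv2.approxPolyDP(c,4,True)[:,0].tolist())
E
```

```text
[0.5342 0.2056 0.1443 0.0177] rms px 0.87
[[2.4, 0.1], [-0.1, -0.0], [0.5, -0.1], [0.0, -0.3], [0.1, 0.0], [-0.8, -0.6], [0.4, 0.2], [-3.0, -0.2], [-0.8, -0.7], [-1.8, -0.1], [-1.2, 0.5], [-0.8, -0.5], [-0.4, -0.9], [0.3, 0.7], [0.1, -0.0], [-0.6, 0.6], [-0.6, -0.3]]
[0.5345 0.2046 0.0182] rms px 0.95
[[2.5, -0.2], [0.1, -0.4], [0.6, -0.1], [0.4, -0.3], [0.1, -0.3], [-0.4, -1.0], [0.4, 0.2], [-2.6, -0.3], [-0.6, -1.0], [-1.6, -0.2], [-1.4, -0.3], [-1.1, -1.3], [-0.5, -1.8], [0.1, -0.1], [0.1, -0.8], [-0.7, -0.4], [-0.9, -1.2]]
[0.5338 0.2043 0.0166] rms px 0.94
[[2.6, 0.1], [0.3, -0.0], [0.6, 0.2], [0.4, 0.1], [0.2, -0.0], [-0.3, -0.6], [0.4, 0.5], [-2.5, 0.1], [-0.5, -0.6], [-1.6, 0.2]]
[0.5374 0.2032 0.0202] rms px 0.62
[[-0.6, 0.6], [-0.7, -0.6], [0.2, -1.2], [0.9, 0.7], [0.8, -0.2], [-0.1, 0.3], [-0.3, -0.6]]
trivet
[ 0.5414  0.1951 -0.0682] rms px 1.41
[[1.1, 0.3], [-0.7, -1.1], [3.5, -0.4], [-0.5, 0.3], [-1.7, -1.1]]
tub
top [[498, 199], [328, 218], [339, 319], [516, 299]]
scene [[301, 196], [233, 167], [79, 254], [94, 268], [107, 297], [164, 349], [299, 241]]
```

```bash
python3 - <<'E'
from fit import *
im=S["scene"]["img"][150:350,70:310,::-1]; cv2.imwrite("pics/tubz.png",cv2.resize(im,None,fx=3.2,fy=3.0,interpolation=cv2.INTER_CUBIC))
for B in (.162,.165,.167,.170):
  def obs(q):
    x,y,h,a=q
    rim=lambda sx,sy:(sx*.095,sy*B,h)
    L=[rim(1,-1),rim(1,1),rim(-1,1),rim(-1,-1)]; top=[(498,199),(328,218),(339,319),(516,299)]
    L2=[rim(1,1),rim(-1,1),rim(-1,-1),(.085,-.157,0),(.085,.157,0)]; sc=[(302,196),(234,167),(79,254),(164,349),(299,241)]
    w=lambda L:world((x,y,0,a),L)
    return np.concatenate([(proj("top",w(L))-top).ravel(),(proj("scene",w(L2))-sc).ravel()])
  r=least_squares(obs,[.507,-.2,.115,.1],loss="soft_l1"); print(B,np.round(r.x,4),r.cost.round(2),np.round(obs(r.x),1).tolist())
E
```

```text
0.162 [ 0.5064 -0.2046  0.1017  0.1257] 10.7 [-2.4, -1.5, -0.1, -1.3, 1.4, 0.4, -1.0, -0.4, 0.1, 2.9, -0.6, -0.2, -0.6, -2.8, -2.1, -0.5, 0.3, -1.1]
0.165 [ 0.5059 -0.2052  0.0994  0.1261] 9.21 [-1.1, -1.2, -1.4, -0.7, 0.1, 0.8, 0.3, -0.4, 0.8, 3.1, 0.3, 0.1, -2.5, -0.7, -2.6, -0.5, -0.2, -1.1]
0.167 [ 0.5055 -0.2052  0.099   0.127 ] 12.22 [-0.2, -1.2, -2.5, -0.3, -1.0, 1.2, 1.3, -0.4, 1.3, 2.7, 0.8, -0.2, -3.7, 0.1, -2.5, -0.6, -0.3, -1.3]
0.17 [ 0.5052 -0.2042  0.0979  0.1265] 20.86 [0.5, -1.1, -4.6, 0.1, -3.2, 1.4, 2.0, -0.5, 2.7, 2.1, 2.4, -0.5, -4.7, 1.2, -2.1, -1.2, 0.0, -1.6]
```

View pics/tubz.png

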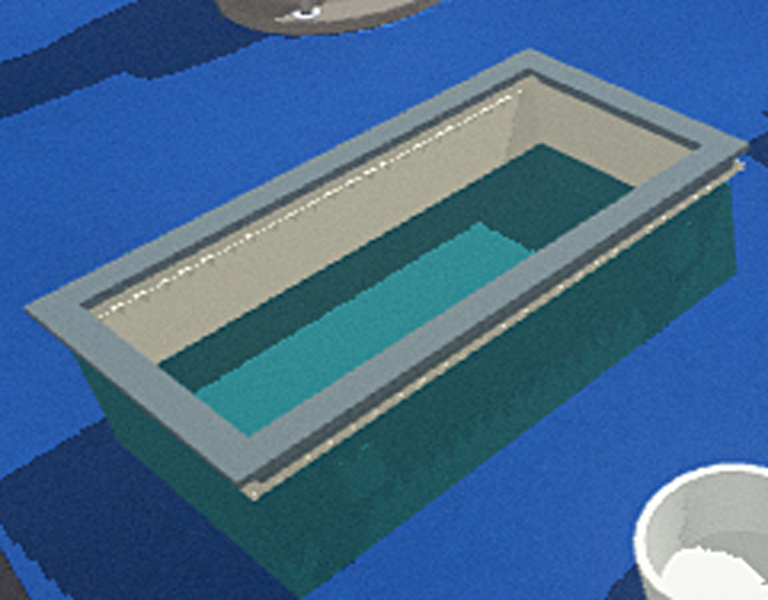

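```bash
python3 - <<'E'
from fit import *
im=S["top"]["img"][190:330,320:525,::-1]; cv2.imwrite("pics/tubt.png",cv2.resize(im,None,fx=3.8,fy=3.8,interpolation=cv2.INTER_CUBIC))
E
```

```text
(no output)
```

View pics/tubt.png

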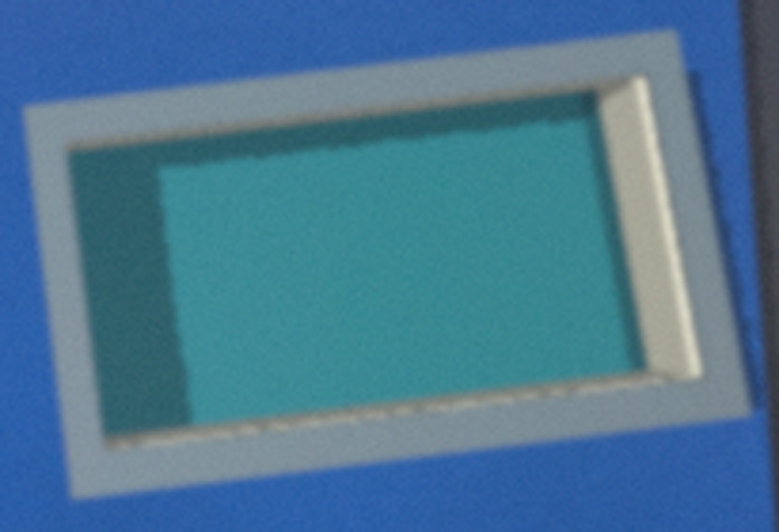

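```bash
python3 - <<'E'
from fit import *
zt=lambda u,v:(320+u/3.8-.4,190+v/3.8-.4); zs=lambda u,v:(70+u/3.2-.4,150+v/3.0-.4)
def run(use,h0=None,B0=None):
  def obs(q):
    x,y,a,h,B=q; h=h0 or h
    o=lambda sx,sy:(sx*.095,sy*B,h); i=lambda sx,sy:(sx*.075,sy*(B-.02),h)
    w=lambda L:world((x,y,0,a),L); R=[]
    if "t" in use: R.append(proj("top",w([o(1,1),o(1,-1),o(-1,1),o(-1,-1),i(1,1),i(1,-1),i(-1,1),i(-1,-1)]))-[zt(*p) for p in[(25,104),(676,31),(73,497),(751,412),(70,148),(641,80),(104,446),(700,377)]])
    if "s" in use: R.append(proj("scene",w([o(-1,1),o(1,1),o(-1,-1),o(1,-1),i(-1,1),i(1,1),i(-1,-1),i(1,-1)]))-[zs(*p) for p in[(530,49),(748,145),(27,308),(240,483),(530,72),(700,146),(80,304),(248,436)]])
    return np.concatenate(R).ravel()
  r=least_squares(obs,[.507,-.2,.1,.115,.167],loss="soft_l1"); print(use,h0,np.round(r.x,4),r.cost.round(2),np.round(obs(r.x),1).tolist())
run("ts");run("t");run("s");run("t",.11);run("s",.11);run("t",.12)
E
```

```text
ts None [ 0.5058 -0.2038  0.1266  0.1013  0.1655] 7.21 [-0.6, 0.3, -0.6, -0.2, -0.7, -0.4, -0.9, 0.6, -0.7, -2.1, 0.2, -1.6, 0.6, 0.5, -0.2, 0.1, -0.4, 0.1, 0.1, -0.1, -1.3, -0.0, -1.9, 0.3, -1.3, -0.5, -0.2, 0.8, 0.5, -0.3, 0.5, 0.0]
t None [ 0.5054 -0.2066  0.1274  0.0938  0.1671] 2.92 [-0.1, 1.2, -0.3, 0.5, -0.3, -0.5, -0.6, 0.3, -0.3, -1.3, 0.7, -1.0, 0.9, 0.5, 0.2, -0.1]
s None [ 0.5003 -0.2006  0.128   0.0964  0.1674] 2.31 [0.3, 0.2, 0.1, -0.4, -0.5, 0.3, -1.5, -0.1, -0.6, -0.4, 0.0, 0.5, 1.2, 0.1, 0.8, -0.2]
t 0.11 [ 0.5055 -0.2022  0.1262  0.1159  0.1636] 5.35 [-0.3, -0.2, -0.3, -0.7, -0.3, 0.3, -0.3, 1.3, -0.2, -2.5, 0.5, -2.0, 1.1, 1.1, 0.2, 0.7]
s 0.11 [ 0.5167 -0.2075  0.1272  0.1169  0.1625] 5.68 [-0.7, -0.4, 1.2, -0.0, -1.6, -0.7, -0.7, 0.8, -1.6, -0.8, 0.6, 0.9, 0.6, -0.9, 1.7, 0.2]
t 0.12 [ 0.5056 -0.1995  0.1254  0.1153  0.1615] 9.13 [-0.4, -1.1, -0.3, -1.4, -0.3, 0.9, -0.2, 2.1, -0.2, -3.2, 0.3, -2.5, 1.3, 1.5, 0.2, 1.2]
```

```bash
cat > h.py <<'E'
from cell import ctrl, claw, snapshot, order, trace, landmark_of
import numpy as np, cv2
pi=np.pi
def st(m=""):
    print(m,"t",round(ctrl.get_t(),2),"p",np.round(ctrl.get_position(),4),"o",np.round(ctrl.get_orientation(),4),"F",np.round(ctrl.get_wrist_force(),2),"M",np.round(ctrl.get_moment(),2),"gap",round(ctrl.get_finger_gap(),3),flush=True)
def pic(n,name):
    s=snapshot(n); cv2.imwrite(f"pics/{name}.png",s["img"][:,:,::-1]); return s
E
python3 - <<'E'
from h import *
ctrl.movep([.534,.204,.25],[pi,0,.018]); st("above")
ctrl.move_l([.5345,.2045,.1283],vel=.12); st("at")
claw.close_gripper(90); st("closed")
pic("scene","grasp")
E
```

```text
above t 4.83 p [0.5344 0.2031 0.2498] o [3.1412e+00 1.0000e-04 1.6500e-02] F [ 0.79  0.11 -0.69] M [ 0.05  0.   -0.01] gap 1.001
at t 6.0 p [0.5351 0.205  0.1291] o [-3.1409e+00 -1.6000e-03  1.8000e-02] F [ 0.39  0.49 -0.27] M [-0.03  0.01 -0.  ] gap 1.001
closed t 6.66 p [0.5346 0.2052 0.1285] o [-3.1406e+00 -5.0000e-04  1.8700e-02] F [0.9  1.61 0.17] M [ 0.27 -0.    0.02] gap 0.148
```

View pics/grasp.png

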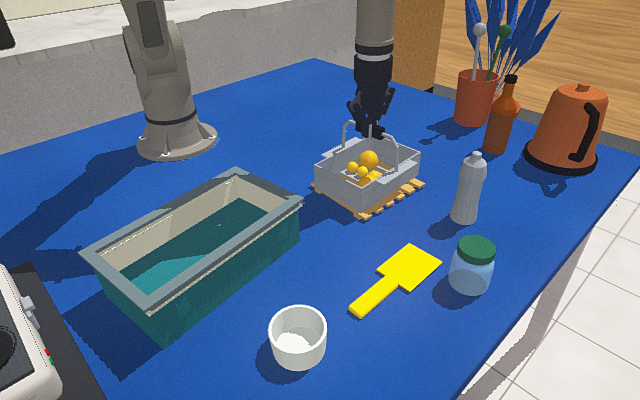

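```bash
python3 - <<'E'
from h import *
ctrl.move_l([.5346,.2052,.15],vel=.06); st("lift")
ctrl.move_l([.5346,.2052,.295],vel=.12); st("up")
ctrl.move_l([.506,-.203,.295],[pi,0,.1265],vel=.15); ctrl.pause(.4); st("over")
s=pic("scene","over"); t=pic("top","overt")
for q in(s,t):
  for l in("sieve_handle","tub","trivet"):print(l,[(round(d["p"],2),np.round(d["centre"],3).tolist()) for d in landmark_of(q,l)])
E
```

```text
lift t 7.22 p [0.5346 0.2049 0.1501] o [ 3.1412e+00 -1.0000e-04  1.7700e-02] F [ 0.22  0.21 -7.29] M [ 0.05 -0.   -0.05] gap 0.147
up t 8.57 p [0.5341 0.2048 0.294 ] o [3.1409e+00 1.7000e-03 1.8100e-02] F [-0.22 -0.01 -6.17] M [-0.03 -0.06 -0.  ] gap 0.149
over t 11.85 p [ 0.506 -0.203  0.295] o [-3.1416  0.      0.1265] F [-0.16 -0.54 -6.3 ] M [0.05 0.02 0.03] gap 0.149
sieve_handle [(0.59, [0.504, -0.207, 0.311])]
tub [(0.79, [0.507, -0.202, 0.003]), (0.7, [0.524, -0.204, 0.2])]
trivet [(0.83, [0.544, 0.201, -0.002])]
sieve_handle [(0.7, [0.506, -0.201, 0.315])]
tub [(0.62, [0.511, -0.203, -0.001])]
trivet [(0.95, [0.538, 0.202, 0.0]), (0.34, [0.547, -0.239, 0.207])]
```

View pics/over.png

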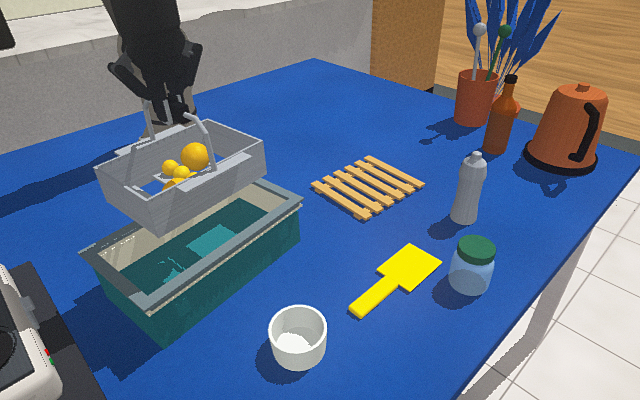

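View pics/overt.png

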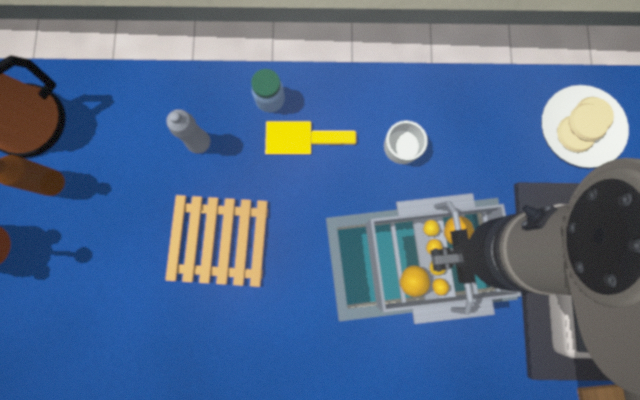

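```bash
python3 - <<'E'
from h import *
print(ctrl.move_l([.5068,-.203,.25],vel=.08)); 
F=[]
for _ in range(4): F.append(ctrl.get_wrist_force()); ctrl.pause(.05)
print(np.round(F,2))
print("hit",ctrl.move_l([.5068,-.203,.192],vel=.035,force_limit=3)); ctrl.pause(.2); st("in")
pic("top","int"); pic("scene","ins")
E
```

```text
False
[[-0.85 -0.47 -6.1 ]
 [ 0.71 -0.36 -5.97]
 [ 0.47  0.06 -5.19]
 [-0.41 -0.18 -6.86]]
hit False
in t 15.18 p [ 0.5069 -0.2031  0.1921] o [ 3.1415e+00 -1.0000e-04  1.2640e-01] F [-0.85  0.45 -6.61] M [ 0.02 -0.02  0.03] gap 0.146
```

View pics/int.png

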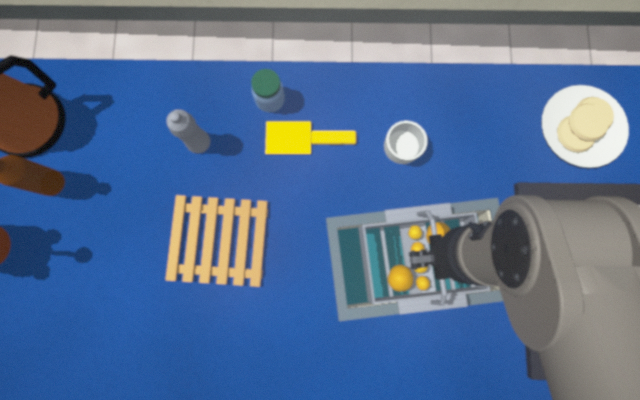

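View pics/ins.png

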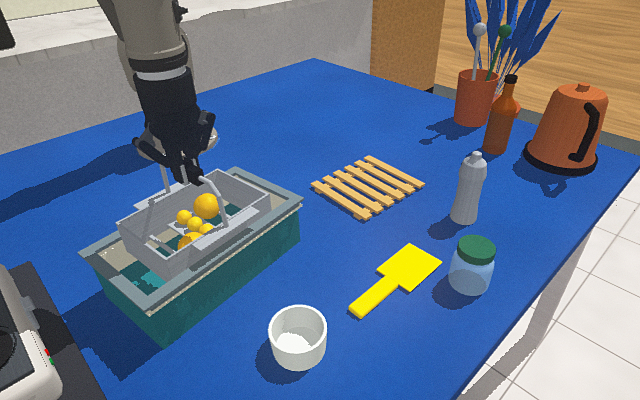

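```bash
python3 - <<'E'
from h import *
def avg(n=10):
    F=[]
    for _ in range(n): F.append(ctrl.get_wrist_force()); ctrl.pause(.02)
    return np.mean(F,0)
print(np.round(avg(),2))
hit=ctrl.move_l([.5068,-.203,.158],vel=.012,force_limit=2.5); print("hit",hit)
print(np.round(avg(),2)); st()
E
```

```text
[ 0.03  0.12 -6.26]
hit True
[ 2.49 -0.56  1.76]
 t 17.71 p [ 0.5067 -0.203   0.1624] o [-3.141e+00 -1.000e-04  1.266e-01] F [ 4.17 -0.1   2.31] M [-0.2  -0.72 -0.04] gap 0.15
```

```bash
cat >> h.py <<'E'
def avg(n=10):
    F=[];M=[]
    for _ in range(n): F.append(ctrl.get_wrist_force()); M.append(ctrl.get_moment()); ctrl.pause(.01)
    return np.round(np.mean(F,0),2),np.round(np.mean(M,0),3)
E
python3 - <<'E'
from h import *
z=ctrl.get_position()[2]
for p,dz in ((0,.0005),(-.005,.0005),(-.01,.0005)):
    ctrl.move_l([.5067,-.203,z+dz],[pi,p,.1265],vel=.02); print(p,dz,*avg(),np.round(ctrl.get_position(),4),ctrl.get_t())
E
```

```text
0 0.0005 [ 2.06 -0.27  0.37] [-0.121 -0.485 -0.017] [ 0.5067 -0.203   0.1628] 18.0917
-0.005 0.0005 [ 3.3  -0.47 -0.35] [-0.142 -0.393  0.019] [ 0.5068 -0.203   0.1629] 18.425
-0.01 0.0005 [ 3.18 -0.38  0.76] [-0.131 -0.202  0.021] [ 0.5066 -0.203   0.1629] 18.7583
```

```bash
python3 - <<'E'
from h import *
z=.1629
for x,p in ((.5077,-.012),(.5087,-.014),(.5087,-.016)):
    ctrl.move_l([x,-.203,z],[pi,p,.1265],vel=.02); print(x,p,*avg(),np.round(ctrl.get_position(),4),ctrl.get_t())
E
```

```text
0.5077 -0.012 [0.78 0.11 1.2 ] [-0.171  0.444  0.009] [ 0.5069 -0.203   0.1626] 19.0917
0.5087 -0.014 [-4.14  0.53  2.76] [-0.096  1.505  0.008] [ 0.507  -0.203   0.1623] 19.425
0.5087 -0.016 [-5.2  0.4  2.5] [-0.101  1.849  0.018] [ 0.5071 -0.203   0.1623] 19.7583
```

```bash
python3 - <<'E'
from h import *
z=.1629
for x,p in ((.5078,-.007),(.5072,0)):
    ctrl.move_l([x,-.203,z],[pi,p,.1265],vel=.02); print(x,p,*avg(),np.round(ctrl.get_position(),4),ctrl.get_t())
u=np.array([-np.sin(.1265),np.cos(.1265)])
c=np.array([.5072,-.203])
# gentle slide along y to test
for d in (.01,0):
    q=c+u*d; ctrl.move_l([*q,z],[pi,0,.1265],vel=.05); print(d,*avg(),np.round(ctrl.get_position(),4),ctrl.get_t())
E
```

```text
0.5078 -0.007 [-5.08  0.37  1.74] [-0.053  1.357 -0.008] [ 0.5073 -0.203   0.1626] 20.0917
0.5072 0 [-3.09  0.15 -0.42] [-0.012  0.681  0.003] [ 0.5077 -0.203   0.1629] 20.425
0.01 [ 1.04  1.46 -1.97] [ 0.148 -0.143 -0.009] [ 0.507  -0.1919  0.1632] 20.8583
0 [ 1.25  0.31 -1.2 ] [ 0.094 -0.201  0.077] [ 0.5076 -0.2036  0.1631] 21.2917
```

```bash
cat >> h.py <<'E'
U=np.array([-np.sin(.1265),np.cos(.1265)]); C=np.array([.5070,-.203])
def go(d,z,v): 
    q=C+U*d; ctrl.move_l([*q,z],[pi,0,.1265],vel=v)
E
python3 - <<'E'
from h import *
z=.1627
go(.028,z,.1); print(*avg(5),ctrl.get_t())
for i in range(2):
    go(-.028,z,.19); print(ctrl.get_t(),np.round(ctrl.get_wrist_force(),1),np.round(ctrl.get_position(),4)); go(.028,z,.19); print(ctrl.get_t(),np.round(ctrl.get_wrist_force(),1),np.round(ctrl.get_position(),4))
print(*avg(10))
pic("scene","sh1");pic("top","sh1t")
E
python3 - <<'E'
import cv2;im=cv2.imread("pics/sh1.png")[120:340,70:320];cv2.imwrite("pics/sh1z.png",cv2.resize(im,None,fx=2.7,fy=2.7))
im=cv2.imread("pics/sh1t.png")[180:330,310:530];cv2.imwrite("pics/sh1tz.png",cv2.resize(im,None,fx=3,fy=3))
E
```

```text
[-2.05  4.07  1.01] [ 0.776  0.223 -0.007] 21.7667
22.2083 [ 1.  -3.3  0.9] [ 0.5107 -0.2341  0.1629]
22.65 [0.1 3.2 2.1] [ 0.5032 -0.172   0.1628]
23.0917 [ 0.5 -4.5  0.8] [ 0.5106 -0.2345  0.1628]
23.5333 [-0.6  4.6  2.3] [ 0.5032 -0.1725  0.1627]
[-0.63  4.35  1.95] [0.915 0.056 0.073]
```

View pics/sh1z.png

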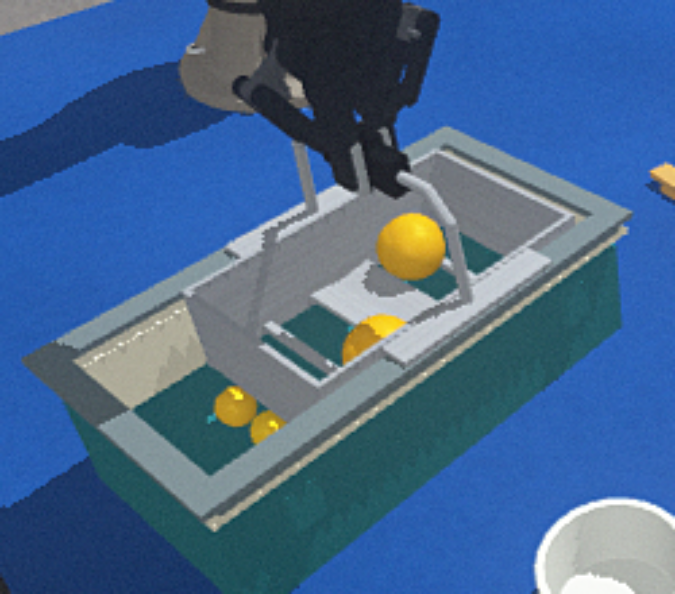

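View pics/sh1tz.png

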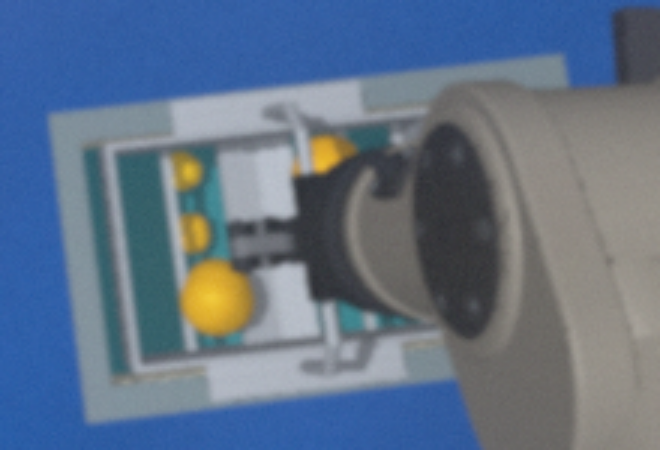

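```bash
python3 - <<'E'
from h import *
go(0,.1628,.08); print(*avg(10),ctrl.get_t())
for n in("scene","top"):
    s=pic(n,n+"c")
    for l in("papa_s0","papa_l0"):print(n,l,[(round(d["p"],2),np.round(d["centre"],3).tolist()) for d in landmark_of(s,l)])
im=cv2.imread("pics/scenec.png")[120:340,70:320];cv2.imwrite("pics/c1.png",cv2.resize(im,None,fx=2.7,fy=2.7))
im=cv2.imread("pics/topc.png")[180:330,310:530];cv2.imwrite("pics/c2.png",cv2.resize(im,None,fx=3,fy=3))
E
```

```text
[ 1.13 -4.05  0.82] [-0.783 -0.215 -0.036] 24.3
scene papa_s0 []
scene papa_l0 [(0.96, [0.465, -0.168, 0.072]), (0.48, [0.551, -0.243, 0.069])]
top papa_s0 [(0.66, [0.547, -0.125, 0.017]), (0.65, [0.501, -0.13, 0.02]), (0.6, [0.465, -0.285, 0.021])]
top papa_l0 [(0.96, [0.468, -0.17, 0.076]), (0.51, [0.547, -0.24, 0.075])]
```

View pics/c1.png

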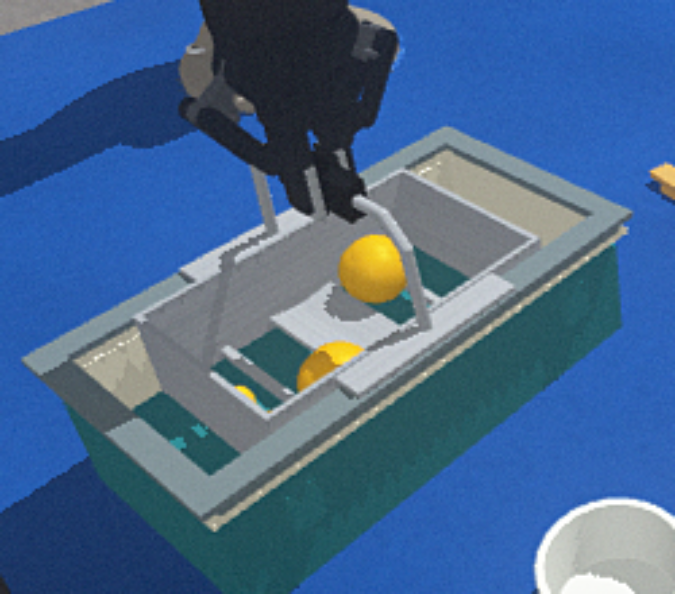

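View pics/c2.png

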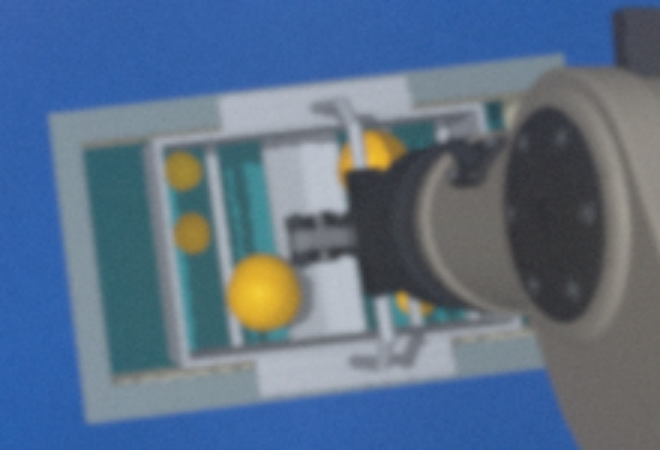

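```bash
python3 - <<'E'
from h import *
go(.0,.168,.03); go(0,.295,.1); st("up")
ctrl.move_l([.541,.201,.295],[pi,0,-.06],vel=.15); ctrl.move_l([.541,.201,.145],vel=.1); ctrl.pause(.2); st("over")
print(ctrl.move_l([.541,.201,.1255],vel=.02,force_limit=3)); print(*avg()); st("down")
pic("scene","dn")
E
```

```text
up t 26.34 p [ 0.5065 -0.2029  0.2942] o [-3.1407e+00  1.3000e-03  1.2660e-01] F [-0.64  0.36 -5.83] M [-0.04 -0.02  0.01] gap 0.146
over t 31.04 p [0.5412 0.201  0.1454] o [-3.1415e+00 -7.0000e-04 -6.0100e-02] F [-0.16  0.02 -5.69] M [ 0.04  0.03 -0.06] gap 0.151
True
[-0.47 -0.2   6.21] [-0.079 -0.01  -0.006]
down t 31.9 p [0.5407 0.2009 0.1285] o [ 3.1411e+00  1.0000e-03 -6.0000e-02] F [ 0.24 -0.37  6.25] M [-0.06 -0.06 -0.01] gap 0.148
```

View pics/dn.png

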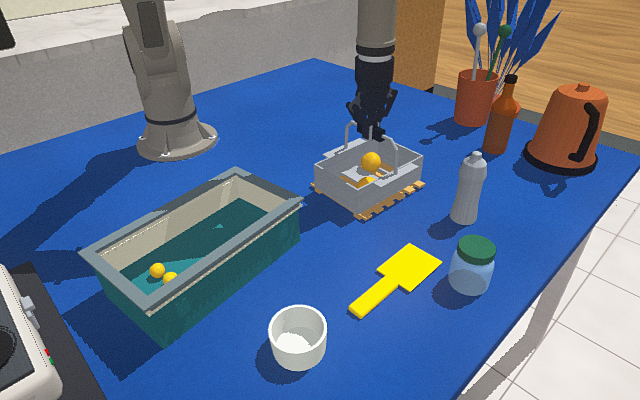

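```bash
python3 - <<'E'
from h import *
p=ctrl.get_position(); ctrl.move_l([p[0],p[1],p[2]+.0007],vel=.02); print(*avg(5))
claw.release(); st("rel")
ctrl.move_l([p[0],p[1],.25],vel=.08); ctrl.movep([.40,-.0,.40],[pi,0,0]); ctrl.pause(.5); st("clear")
for n in("scene","top"):
    s=pic(n,n+"e")
    for l in("papa_s0","papa_l0","sieve_floor","sieve_handle","sieve_wing","trivet","tub","ramekin","grinder","scraper"):print(n,l,[(round(d["p"],2),np.round(d["centre"],3).tolist()) for d in landmark_of(s,l)])
E
```

```text
[-0.29 -0.34 -3.23] [ 0.055 -0.093 -0.008]
rel t 33.02 p [0.5407 0.2009 0.1292] o [ 3.139   0.0049 -0.0602] F [ 0.19 -0.2  -0.81] M [0.02 0.03 0.05] gap 1.001
clear t 36.28 p [4.000e-01 1.000e-04 3.999e-01] o [-3.1411e+00  2.0000e-04  4.0000e-04] F [-0.13  0.03  0.47] M [-0.03  0.01 -0.02] gap 0.996
scene papa_s0 [(0.73, [0.462, -0.285, 0.02]), (0.63, [0.502, -0.278, 0.019])]
scene papa_l0 [(0.86, [0.508, 0.244, 0.035]), (0.51, [0.578, 0.157, 0.036])]
scene sieve_floor [(0.68, [0.538, 0.202, 0.018])]
scene sieve_handle [(0.88, [0.541, 0.199, 0.144]), (0.74, [0.753, -0.199, -0.002]), (0.6, [0.5, -0.278, 0.02])]
scene sieve_wing [(0.93, [0.619, 0.2, 0.068]), (0.7, [0.463, -0.28, 0.022])]
scene trivet [(0.64, [0.544, 0.199, -0.002])]
scene tub [(0.93, [0.507, -0.199, 0.002])]
scene ramekin [(0.56, [0.75, -0.199, -0.003])]
scene grinder [(0.89, [0.758, 0.252, 0.0])]
scene scraper [(0.94, [0.769, -0.003, 0.001])]
top papa_s0 [(0.66, [0.501, -0.134, 0.018]), (0.46, [0.503, -0.276, 0.018]), (0.45, [0.546, -0.124, 0.018]), (0.44, [0.464, -0.284, 0.02])]
top papa_l0 [(0.82, [0.515, 0.239, 0.035]), (0.68, [0.575, 0.158, 0.038]), (0.39, [0.756, 0.257, 0.003])]
top sieve_floor [(0.72, [0.535, 0.203, 0.019])]
top sieve_handle [(0.94, [0.541, 0.203, 0.149])]
top sieve_wing [(0.84, [0.617, 0.198, 0.069])]
top trivet [(0.58, [0.543, 0.202, 0.0]), (0.32, [0.756, 0.255, -0.0]), (0.3, [0.467, -0.285, 0.02])]
top tub [(0.67, [0.507, -0.202, 0.0])]
top ramekin [(0.86, [0.749, -0.194, 0.002]), (0.46, [0.534, 0.202, 0.02])]
top grinder [(0.96, [0.755, 0.254, 0.001])]
top scraper [(0.8, [0.766, -0.001, 0.004])]
```

View pics/scenee.png

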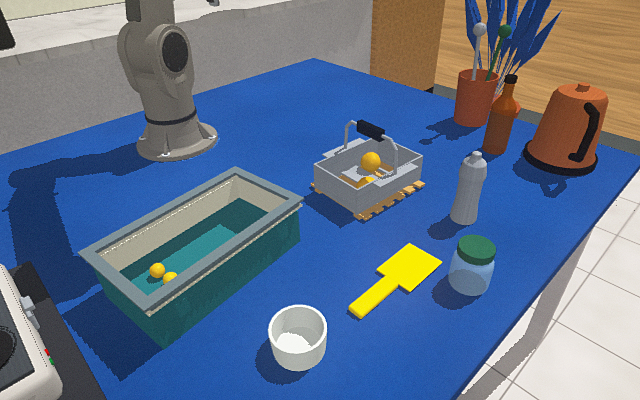

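View pics/tope.png

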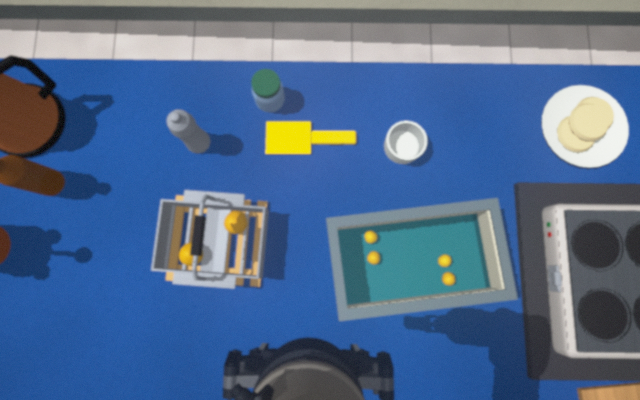

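The top view shows all four little potatoes in the tub, at (370,237), (373,257), (445,261) and (448,279). Both big ones are in the sieve, which stands squarely on the trivet around (210,240).

```bash
python3 -c "
from cell import order
print(order.hand_in())"
```

```text
the job is handed in; nothing more can be done
None
```

The job is done and handed in after about 36 s of the 72 s allowed; `order.hand_in()` reports no verdict.

I gripped the sieve's handle and carried it level to the tub. I felt for the rim, meeting it with the tool tip (TCP) at a height of about 0.163 m. Two full back-and-forth shakes of 56 mm along the tub dropped all four little potatoes. I then set the sieve back on the trivet, let go and moved the arm clear.

**Final pictures:**
- **Potatoes:** all four little ones lie on the tub floor, at a height of about 0.02 m. Both big ones are in the sieve.
- **Sieve:** it stands upright, its middle about 3 mm from the trivet's in the last network readings (up to 8 mm between single ones). I set it to the trivet's measured direction.
- **Other things:** the ramekin, grinder and scraper are where they were, within the networks' error.

**Checks that were less clear:**
- **Load on the rim:** I worked this out from the wrist force, as there is no direct reading. It came to about 4 to 9 N down, with up to about 5 N sideways, so about 10.5 N at most. It was read only between moves, so short peaks during the shaking were not seen.
- **Tilt after landing:** I misread the wrist moment and tilted the sieve by up to 0.016 rad. That pressed it sideways against the rim, so I put it back level before shaking. The limit is 0.06 rad.
- **Rim height:** the picture fit gave 94 to 101 mm, below the stated 104 to 124 mm. The touch gave about 104 mm, and I relied on that.

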